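# Crack the tight lid of a sample pot on the carousel

## Task

On the retained-sample carousel, turn the turret one step (it has a black bar knob on top) so that the pot with the green lid clicks into place at the red pointer. Then grip the green lid and pull it up until its tight seal lets go, without letting it fly off, and finish while still holding it level just above its pot there, open by about a finger's width (20 mm), touching nothing but your fingers. Leave the pots' white lids sealed, and the loose bottle and screwdriver where they are.

Things in the scene. Friction and masses are not known exactly. Their poses are not given: they have to be found in the camera images.
- carousel: fixed round grey foot of the carousel, 224 mm across; origin on the turret's upright axis, at table height. A red pointer (40 mm high) stands at its own -x side, 133 mm from the axis, roughly towards the robot; a grey detent housing (61 mm high) at its +x side. The turret on it (242 mm across, top at z 32 mm) bears three pots on a 66 mm radius; their tops are at z 76 mm
- turret (a joint): turret on the foot, turning about the upright axis; rad, positive anticlockwise from above. It starts at 0, in a detent, with an empty place at the pointer; a pot stands 60 degrees to either side of it, one with the green and one with a white lid. The next detents, -1.047 and 1.047, bring one or the other to the pointer. About 0.2 to 0.3 N m to turn out of a detent, light friction between; stops at 1.35 either way
- knob (a point): centre of the black bar knob on the turret's axis, 138 mm above the table; the bar is 14 mm thick, 60 mm long and 24 mm high (z 126 to 150 mm). It turns with the turret; its length lies along its y axis, which at joint 0 is the foot's y axis
- pointer_place (a point): fixed point at the red pointer: where the centre of the top of a pot (50 mm across) stands when clicked in there; 66 mm from the turret's axis towards the pointer, 76 mm above the table; its axes are the foot's. A sealed lid's origin is here
- lid_green: loose green lid, 54 mm across, 10 mm thick with a sloped rim, 80 to 130 g; origin under its centre, 76 mm above the table when sealed. A round upright knob, 22 mm across, stands on it from 10 to 44 mm above the origin. Three sprung clips round the rim (36 mm from its centre, 11 mm above the pot's top) hold it: the upward pull must rise to 10 to 17 N, at 3 to 4 mm of lift, then it gives way suddenly; free of the clips at 11 mm
- lid_white: loose white lid just like the green one, sealed on the other pot beside the pointer. (A third pot with a fixed white lid stands at the far side.)
- labeller: the big fixed labelling machine to the right of the carousel (690 mm along x, 980 mm along y, origin under its middle, axes as the world): its front stands 343 mm nearer the robot than the origin; console up to 0.2 m high, clamps 0.3 m, handwheels 0.51 m. Keep clear of it
- bottle_front: filled sauce bottle with a yellow cap, 54 mm across, 166 mm high, standing loose on the table behind the carousel; origin under its centre
- screwdriver_b: loose black screwdriver, 165 mm long, 26 mm thick, lying on the front edge of the table; origin under its centre
Not all that is in view belongs to the job. There is more than one size of the lid_green; the job needs the larger.

How it is judged:
By the outcome, as a careful person would: the job done as asked, in the order asked, and still so for the second after the job is handed in, while the arm keeps its last pose, push and grip.
It also fails if it takes over 64 s, if anything falls off the work surface, if the arm or the gripper's body presses on something with over 40 N, if the wrist force passes 120 N, or if a joint passes its speed limit or range.

## Robot

A 6-joint arm with a two-finger parallel gripper is mounted at the origin on a cart in front of the work surface, level with it; the furniture and walls round the work are solid. World frame = base frame: x ahead of the robot, y to its left, z up, the work surface at z = 0. Lengths are in mm, angles in rad, forces in N, time in s.
With the tool pointing down it reaches from about 250 to 775 mm from the base axis. Payload 8.9 kg.
Tool frame: the origin (TCP) lies between the finger pads; the fingertips stand 8 mm ahead of it and the grasp point (between the pads) lies 11 mm behind it; z points along the fingers, y is the line along which they close (so a half turn about z gives the same grasp; the last joint's range is limited). The gripper opens to 85 mm and grips with 20 to 120 N. Pads are 22 mm wide; open, the fingers measure 114 mm over their backs; the gripper's body (76 mm by 85 mm) begins 54 mm behind the grasp point. The pads swing forward as they close: fully open they stand 13 mm farther back than shut.
Start: joints at [-1.24, 0.291, -0.153, 1.127, 0, 1.431], TCP at [237.673, -468.119, 239.305] pointing down, gripper open.
Joint ranges: [-2.52, 2.52], [-0.91, 1.74], [-1.3, 1.37], [-1.96, 2.02], [-1.52, 1.47], [-3.14, 3.14]. Speed limits (rad/s): [2.22, 2.22, 2.79, 3.14, 3.14, 3.14].

## Interface

Orientations are given as a rotation vector (axis times angle).
In Python, from plant import ctrl gives the robot as it stands.
- The arm moves only by the tool apply_moves, never from a script. Its argument "moves" is a list of rows, each a list of 7 numbers: the shift along the tool's x, y, z normalised to -1 to 1, where 1 is 0.2 m, then the turn, a rotation vector about the tool's x, y, z normalised to -1 to 1, where 1 is 90 degrees, then the closure in counts, from 0 (fully open) to 255 (shut). In form: [[x, y, z, rx, ry, rz, claw], ...]. A call has 1 to 20 rows; each row is the pose to reach, as a shift and turn from the pose commanded when the call began, along the tool's axes at that moment; what a row does not reach only later rows make up. A row lasts 1/8 s, in which the tool goes at most 62.5 mm and 10.7 degrees, less where a joint would pass 70% of its speed; a pose out of reach is approached as far as the arm can. A call with a number of a shift or a turn outside -1 to 1 is refused whole. A call with a gripper value outside its range is refused whole. The fingers move at their own pace and stop on an object; the grip force is fixed at half the most. Time passes only in rows, so rows that repeat a pose let the fingers close. It gives the time, the measured TCP pose, the force, the opening and the grip force at its end, in the units of the state.
- ctrl.observe(): the state, without advancing time (a new reading comes with each control period).
- ctrl.grab_frame(name): name is "side" or "top"; returns the picture (384x512x3 uint8, red, green, blue); there is no depth.
- ctrl.camera_info(name): a dict with "intrinsics" (3x3 intrinsics, pixels), "rvec" (rotation vector, rad) and "tvec" (3), from world to camera coordinates, as OpenCV has them. Camera axes: x right, y down, z forward; pixel columns grow to the right and rows downward; lengths in mm; the calibration is good to about 2 mm. A picture is of the moment at which its call begins. camera_info takes no time and is no camera call.
- ctrl.finish_job(): hands the job in; it is judged then, once.
Trained networks look in the newest picture that a camera, given by its name, has taken for a name from the list of things; names that differ only in an ending like _2 or _b are one class to them, and where a whole thing is asked for, a point or a joint stands for the part that bears it (a point fixed in the world has none). Each returns a list of dicts, best first, with "confidence" (0 to 1); they miss things now and then, are a little off and sometimes report something else, mostly with a low value. They report only what shows in the picture. A call takes as long as a camera call. They do not tell look-alikes from the thing itself.
- ctrl.boxes_of(name, camera): "bbox" ([centre column, centre row, width, height] in pixels, round what is visible of it).
- ctrl.masks_of(name, camera): "region" (384x512 bool, what is visible of it) and "bbox" ([centre column, centre row, width, height] in pixels, round what is visible of it).
- ctrl.spot_point(name, camera): "position" ([column, row] in pixels: a listed point, or the origin of a listed thing).
The state is a dict: "t": time; "joint_pos": joint angles; "qd": joint speeds; "joint_torque": joint torques, N m; "ee_pos": TCP position; "orientation": TCP orientation; "force": force on the tool from outside, world axes, zero at the start; "ft_torque": the same for the moment, N m; "grip_width": opening from 0.0 (shut) to 1.0 (fully open); "grip_force": force on a finger pad.
Only numpy, scipy, OpenCV 4.12 (cv2) and the standard library are available. Lean on these libraries where they do the work, as an engineer would, in place of code of your own. Each camera call takes 0.05 s, during which the arm holds its last target. There are 200 camera calls.

## Working session

There is one attempt and no reset: what is moved stays moved. The work goes in short steps, Python scripts to look and compute and a tool call to move; the robot and the scene stay as the last step left them, time stands still between calls to the robot, and variables do not carry over. Pictures are saved under pics/ and viewed, at most 10 in all, crops included, and the job is handed in when it is done.

Besides the shell and the picture viewer there is one more tool, called after "Emit:" as a command line: name --pt "numbers of a row" for each row, then --argument value for the rest. apply_moves: Moves the arm, as the interface text tells. Scaled input: -1 to 1 covers 0.2 m each way for a shift and 90 degrees each way for a turn. Its arguments: {"type":"object","properties":{"moves":{"type":"array","items":{"type":"array","items":{"type":"number"}}}},"required":["moves"]}

```bash
mkdir -p pics
python3 - <<'E'
from plant import ctrl
import cv2,numpy as np
print(ctrl.observe())
for n in("top","side"):
    f=ctrl.grab_frame(n);cv2.imwrite(f"pics/{n}0.png",f[...,::-1])
    i=ctrl.camera_info(n);print(n,i)
    for k in("knob","pointer_place","carousel","lid_green","lid_white","bottle_front","screwdriver_b"):
        print(k,[(np.round(d["position"]),round(d["confidence"],2)) for d in ctrl.spot_point(k,n)])
E
```

```text
{'t': 0.0, 'joint_pos': array([-1.24029885e+00,  2.91315514e-01, -1.54113874e-01,  1.12673038e+00,
        8.58523682e-06,  1.43147537e+00]), 'qd': array([ 3.31710456e-03, -2.01167717e-04, -1.73518365e-03,  7.40897676e-04,
       -7.16153278e-06, -4.13906754e-04]), 'joint_torque': array([ 7.27895276e-04, -5.37145901e+01,  3.31371546e+01,  1.60381902e-02,
       -2.44729963e-04, -1.21428636e-05]), 'ee_pos': array([ 237.53324414, -467.70140529,  238.71865981]), 'orientation': array([-3.05398957e+00, -7.30904331e-01,  1.90902137e-04]), 'force': array([ 0.66744834, -0.1288647 , -0.7596305 ]), 'ft_torque': array([-0.00779093,  0.01425475, -0.03407877]), 'grip_force': 0.0, 'grip_width': 0.9993485604995553}
top {'intrinsics': array([[417.22957788,   0.        , 259.94814527],
       [  0.        , 417.22957788, 189.0952417 ],
       [  0.        ,   0.        ,   1.        ]]), 'rvec': array([ 2.11714921, -2.13444357,  0.11007665]), 'tvec': array([ 172.78276872,  593.96763257, 1346.50501631])}
knob [(array([183., 215.]), 0.76)]
pointer_place [(array([206., 225.]), 0.6)]
carousel [(array([19
[... 180 characters left out ...]
.17)]
bottle_front [(array([224., 162.]), 0.78)]
screwdriver_b [(array([298., 256.]), 0.58)]
side {'intrinsics': array([[388.28823993,   0.        , 255.53648041],
       [  0.        , 388.28823993, 189.62035427],
       [  0.        ,   0.        ,   1.        ]]), 'rvec': array([ 0.01470701,  3.03469487, -0.78747772]), 'tvec': array([ 584.1484707 ,  -98.84231413, 1111.45058262])}
knob [(array([300., 282.]), 0.76)]
pointer_place [(array([309., 264.]), 0.61)]
carousel [(array([277., 265.]), 0.72), (array([294., 300.]), 0.56)]
lid_green [(array([324., 286.]), 0.74), (array([198., 318.]), 0.71)]
lid_white []
bottle_front [(array([213., 263.]), 0.71)]
screwdriver_b [(array([329., 174.]), 0.7)]
```

Run:
```python
import cv2
a=cv2.imread("pics/top0.png")
cv2.imwrite("pics/top_full.png",cv2.resize(a,(800,600)))
cv2.imwrite("pics/top_crop.png",cv2.resize(a[130:280,120:320],(800,600),interpolation=cv2.INTER_CUBIC))
b=cv2.imread("pics/side0.png")
cv2.imwrite("pics/side_crop.png",cv2.resize(b[150:342,160:416],(800,600),interpolation=cv2.INTER_CUBIC))
```

```text
(no output)
```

View pics/top_full.png

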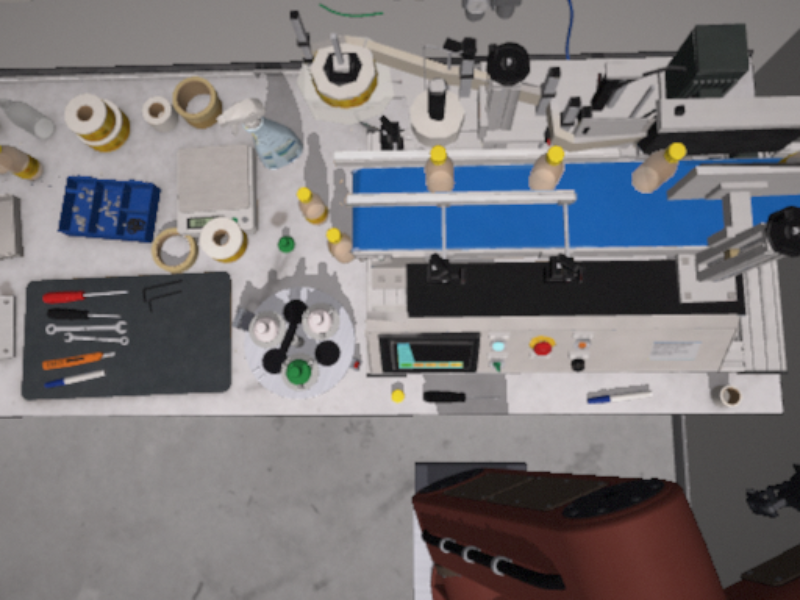

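View pics/top_crop.png

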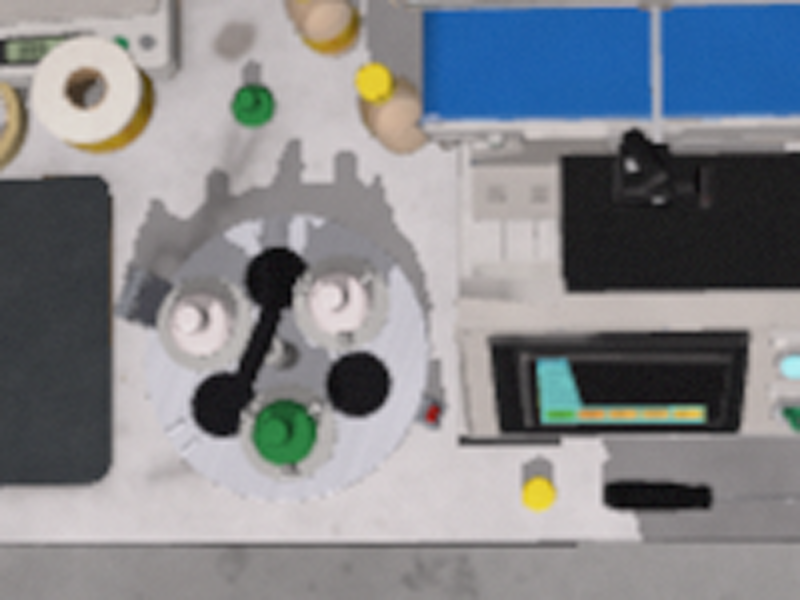

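View pics/side_crop.png

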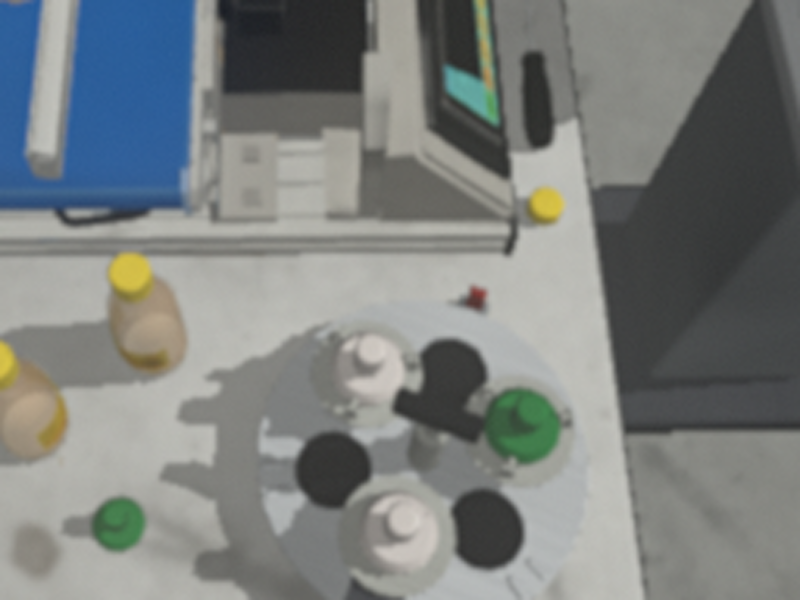

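Top view: the carousel is at crop (285,355), with the red pointer at (432,413) and the detent housing at (145,295). The bar knob is at (257,340).
Lid candidates:
- Large green lid on its pot, full-frame px (190,238). This is the one on the turret, 60° from the pointer.
- Small loose green lid on the table, px (183,156). It is the decoy.
- White lids at px (204,204) and (169,209).

I choose the large one. Seen from above, the turret must turn anticlockwise (+1.047).

```bash
cat > h.py <<'E'
from plant import ctrl
import cv2,numpy as np
from scipy.optimize import least_squares
from scipy.spatial.transform import Rotation as R
C={n:ctrl.camera_info(n) for n in("top","side")}
def proj(n,P):
    i=C[n];return cv2.projectPoints(np.atleast_2d(np.float64(P)),i["rvec"],i["tvec"],i["intrinsics"],None)[0][:,0]
def pol(r,deg,z):return [r*np.cos(np.radians(deg)),r*np.sin(np.radians(deg)),z]
def tri(a,b):
    return least_squares(lambda P:np.r_[proj("top",P)[0]-a,proj("side",P)[0]-b],[500,200,100]).x
def toolshift(dw):  # world shift mm -> normalised tool
    return R.from_rotvec(ctrl.observe()["orientation"]).inv().apply(dw)/200
E
python3 - <<'E'
from h import *
loc=np.array([[0,0,150],pol(133,180,40),pol(66,240,120),pol(66,120,120),pol(66,0,120)])
T=np.array([[184.2,215],[228,233.2],[189.5,237],[204.3,203.8],[169,208.8]])
S=np.array([[300.8,282.2],[313,244.7],[328,280.6],[278.7,262],[289,315.8]])
for a,b in zip(T,S):print("tri",tri(a,b).round(1))
for sgn in(1,-1):
    l=loc.copy()
    if sgn<0:l[[2,3]]=l[[3,2]]
    def w(p):return np.c_[l[:,:2]@R.from_euler("z",p[2]).as_matrix()[:2,:2].T+p[:2],l[:,2]]
    f=lambda p:np.r_[(proj("top",w(p))-T).ravel(),(proj("side",w(p))-S).ravel()]
    s=least_squares(f,[450,250,1.2],loss="soft_l1");print(sgn,s.x,np.degrees(s.x[2]),s.cost);print(f(s.x).reshape(2,-1,2).round(1))
print("bottle",tri([224,162],[213,263]))
for n in("top","side"):print(n,proj(n,[[237,-468,239],[0,0,0]]))
E
```

```text
tri [498.8 401.7 140.6]
tri [448.  277.6  26.3]
tri [435.1 389.8 106.5]
tri [538.9 345.7 101.1]
tri [522.6 460.1 101.9]
1 [498.7074792  402.42209218 -11.36873885] -651.3807545143343 232.2535498944111
[[[ -1.4   1.1]
  [ -1.1  -0.1]
  [ 11.8 -33.3]
  [-16.7  33.8]
  [ -3.1   0.6]]

 [[ -0.3  -1.2]
  [ -0.7  -1.8]
  [-49.8 -19.3]
  [ 51.1  18. ]
  [ -0.1  -0.2]]]
-1 [499.28431045 402.28060862  26.31905615] 1507.9708380820487 10.809013641328495
[[[-1.4  0.9]
  [-1.2  0.1]
  [-2.1  0.5]
  [-2.8 -0.1]
  [-3.   0.2]]

 [[-0.6 -1.3]
  [-0.3 -1.7]
  [ 1.6 -0.3]
  [-0.5 -1. ]
  [-0.7 -0.4]]]
bottle [699.21984481 301.18165235 -33.31394736]
top [[493.1463015  307.59151387]
 [313.48681076 373.1427288 ]]
side [[373.61783158 -24.53747181]
 [459.61031428 155.08952691]]
```

Run:
```python
from h import *
o=dict(knob=([0,0,138],[],[]),pointer_place=(pol(66,180,76),[],[]),lid_green=(pol(66,120,76),[],[]),lid_white=(pol(66,240,76),[],[]))
A=[]
for n in("top","side"):
  for r in range(3):
    f=ctrl.grab_frame(n)
    for k in o:
        d=ctrl.spot_point(k,n)
        if d and d[0]["confidence"]>.4:A.append((n,k,o[k][0],d[0]["position"]))
A+=[("top","tip",pol(133,180,40),[228,233.2]),("side","tip",pol(133,180,40),[313,244.7])]
def w(p,l):l=np.array(l);M=R.from_euler("z",p[2]).as_matrix();return M@l+[p[0],p[1],0]
f=lambda p:np.concatenate([proj(n,w(p,l))[0]-q for n,k,l,q in A])
s=least_squares(f,[499,402,1.187],loss="soft_l1");p=s.x
print(p,np.degrees(p[2]))
for a,r in zip(A,f(p).reshape(-1,2)):print(a[0],a[1],r.round(1))
np.save("p.npy",p)
out=[]
for n,(r0,r1,c0,c1) in dict(top=(170,280,130,250),side=(220,350,230,360)).items():
    im=cv2.resize(ctrl.grab_frame(n)[r0:r1,c0:c1,::-1].copy(),(400,400*(r1-r0)//(c1-c0)),interpolation=cv2.INTER_CUBIC);k=400/(c1-c0)
    def dr(P,col,cl=True):
        q=(proj(n,[w(p,x) for x in P])-[c0-.5,r0-.5])*k;cv2.polylines(im,[q.round().astype(int)],cl,col,1)
    an=range(0,360,6)
    dr([pol(121,a,32) for a in an],(255,0,255));dr([pol(112,a,0) for a in an],(255,255,0))
    for c in(0,120,240):
        for rr,z in((27,76),(11,120)):dr([np.add(pol(66,c,z),pol(rr,a,0)) for a in an],(0,0,255))
    dr([[7,30,150],[7,-30,150],[-7,-30,150],[-7,30,150]],(0,255,255))
    dr([pol(133,180,0),pol(133,180,40)],(255,0,0))
    out.append(cv2.copyMakeBorder(im,0,420-im.shape[0],0,0,0))
cv2.imwrite("pics/ov.png",np.hstack(out))
def ray(n,q,z):
    return least_squares(lambda P:proj(n,[P[0],P[1],z])[0]-q,[450,200]).x
for q,z in(([234,235],0),([290,238],0),([230,215],100)):print(q,ray("top",q,z))
```

```text
[498.79585019 402.12439474   1.19186127] 68.28862065042223
top knob [-1.7 -2.3]
top pointer_place [2.4 0.1]
top lid_green [-0.7 -0.2]
top lid_white [0.2 1.9]
top knob [-2.1 -1.7]
top pointer_place [-1.8 -0.8]
top lid_green [-2.5  1.2]
top lid_white [3.3 1.8]
top knob [-2.4  0.7]
top pointer_place [-1.1  0.5]
top lid_green [-3.8  2.8]
top lid_white [3.3 2.4]
side knob [-3.7 -1.8]
side pointer_place [-2.6 -1.8]
side lid_green [ 3.1 -1. ]
side lid_white [4.2 1.5]
side knob [-0.2 -2. ]
side pointer_place [-3.  -2.4]
side lid_green [-0.1 -1.6]
side lid_white [4.1 3.4]
side knob [-0.9 -1. ]
side pointer_place [-3.3  1. ]
side lid_green [-0.7  0.7]
side lid_white [2.6 2.1]
top tip [-1.1  0.1]
side tip [-0.4 -1.9]
[234, 235] [445.14640552 259.24725319]
[290, 238] [433.79699467  68.94323872]
[230, 215] [505.05522761 261.82589974]
```

View pics/ov.png

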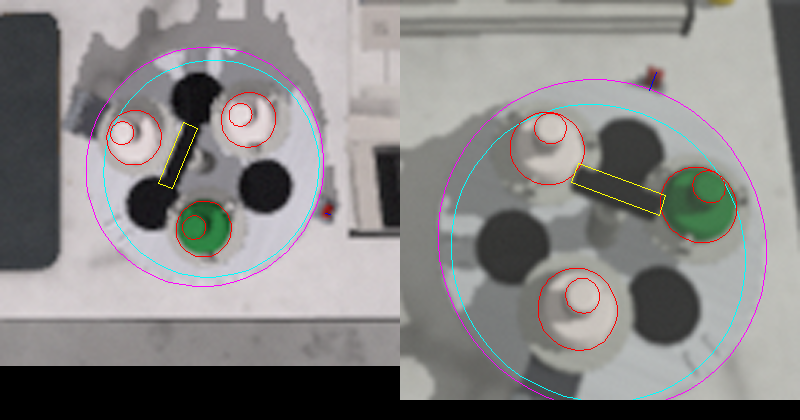

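The overlay matches both views: turret rim, lids, bar and pointer are all within about 1 px. Pose is centre (499,402), yaw 68°.

```bash
cat >> h.py <<'E'
def legs(W,start=None):
    """W: list of (x,y,z,yaw of tool y deg); each printed relative to the one before"""
    if start is None:
        s=ctrl.observe();r=R.from_rotvec(s["orientation"]);p=s["ee_pos"]
    else:p=np.array(start[:3]);r=rot(start[3])
    for w in W:
        q=rot(w[3]);print(w,(r.inv().apply(np.array(w[:3])-p)/200).round(4),((r.inv()*q).as_rotvec()/(np.pi/2)).round(4));p=np.array(w[:3]);r=q
def rot(yaw):
    c,s=np.cos(np.radians(yaw)),np.sin(np.radians(yaw))
    return R.from_matrix(np.array([[-s,c,0],[c,s,0],[0,0,-1]]))
E
python3 -c "
from h import *
legs([(330,-290,290,-40),(390,-120,290,-5),(390,60,290,30),(410,235,290,68),(499,402,250,68)])"
```

```text
(330, -290, 290, -40) [ 0.8148 -0.5851 -0.2534] [-0.      0.     -0.2565]
(390, -120, 290, -5) [ 0.844  -0.3166  0.    ] [ 0.      0.     -0.3889]
(390, 60, 290, 30) [ 0.8966 -0.0784  0.    ] [ 0.      0.     -0.3889]
(410, 235, 290, 68) [0.7078 0.5241 0.    ] [ 0.      0.     -0.4222]
(499, 402, 250, 68) [-0.0998  0.9409  0.2   ] [0. 0. 0.]
```

Emit:
apply_moves --pt "0.2 -0.15 -0.253 0 0 -0.06 0" --pt "0.4 -0.3 -0.253 0 0 -0.13 0" --pt "0.6 -0.44 -0.253 0 0 -0.2 0" --pt "0.815 -0.585 -0.253 0 0 -0.256 0" --pt "0.815 -0.585 -0.253 0 0 -0.256 0"

```text
t: 3.02
ee_pos: [331.1, -287.4, 290.3]
orientation: [2.844, 1.334, 0.001]
force: [-0.4, -0.6, 0.8]
grip_width: 0.999
grip_force: 0.0
```

Emit:
apply_moves --pt "0.21 -0.08 0 0 0 -0.1 0" --pt "0.42 -0.16 0 0 0 -0.2 0" --pt "0.63 -0.24 0 0 0 -0.3 0" --pt "0.844 -0.317 0 0 0 -0.389 0" --pt "0.844 -0.317 0 0 0 -0.389 0"

```text
t: 3.65
ee_pos: [390.7, -118.5, 290.0]
orientation: [2.312, 2.127, 0.0]
force: [0.1, -0.6, -0.0]
grip_width: 0.996
grip_force: 0.0
```

Emit:
apply_moves --pt "0.22 -0.02 0 0 0 -0.1 0" --pt "0.45 -0.04 0 0 0 -0.2 0" --pt "0.67 -0.06 0 0 0 -0.3 0" --pt "0.897 -0.078 0 0 0 -0.389 0" --pt "0.897 -0.078 0 0 0 -0.389 0"

```text
t: 4.28
ee_pos: [390.5, 61.1, 289.9]
orientation: [1.567, 2.722, 0.0]
force: [0.7, -1.0, -1.0]
grip_width: 1.0
grip_force: 0.0
```

Emit:
apply_moves --pt "0.18 0.13 0 0 0 -0.11 0" --pt "0.36 0.26 0 0 0 -0.22 50" --pt "0.54 0.4 0 0 0 -0.33 100" --pt "0.708 0.524 0 0 0 -0.422 130" --pt "0.708 0.524 0 0 0 -0.422 130" --pt "0.708 0.524 0 0 0 -0.422 130"

```text
t: 5.03
ee_pos: [410.9, 233.6, 289.7]
orientation: [-0.606, -3.082, 0.001]
force: [-0.7, 0.4, 0.9]
grip_width: 0.489
grip_force: 0.0
```

Emit:
apply_moves --pt "-0.03 0.23 0 0 0 0 130" --pt "-0.05 0.47 0 0 0 0 130" --pt "-0.07 0.7 0.1 0 0 0 130" --pt "-0.1 0.94 0.2 0 0 0 130" --pt "-0.1 0.94 0.2 0 0 0 130" --pt "-0.1 0.94 0.2 0 0 0 130"

```text
t: 5.78
ee_pos: [500.0, 400.1, 250.0]
orientation: [-0.605, -3.083, 0.001]
force: [1.4, -1.0, 0.9]
grip_width: 0.491
grip_force: 0.0
```

Run:
```python
from h import *
s=ctrl.observe();print(s["ee_pos"],s["grip_width"],s["joint_pos"],s["force"])
out=[]
for n,(r0,r1,c0,c1) in dict(top=(150,260,130,250),side=(190,320,240,370)).items():
    im=cv2.resize(ctrl.grab_frame(n)[r0:r1,c0:c1,::-1].copy(),(400,400*(r1-r0)//(c1-c0)),interpolation=cv2.INTER_CUBIC)
    out.append(cv2.copyMakeBorder(im,0,420-im.shape[0],0,0,0))
cv2.imwrite("pics/a1.png",np.hstack(out))
legs([(499,402,170,68.1),(499,402,128.5,68.1)])
```

```text
[500.0374112  400.13086609 249.9598462 ] 0.4905660862111725 [ 5.61015363e-01  5.13933552e-01  2.14685609e-01  1.27224594e+00
 -4.62230039e-04  9.48369867e-01] [ 1.43902386 -1.00340795  0.87919864]
(499, 402, 170, 68.1) [0.0078 0.0055 0.4054] [ 0.0005  0.0006 -0.003 ]
(499, 402, 128.5, 68.1) [0.     0.     0.2075] [0. 0. 0.]
```

View pics/a1.png

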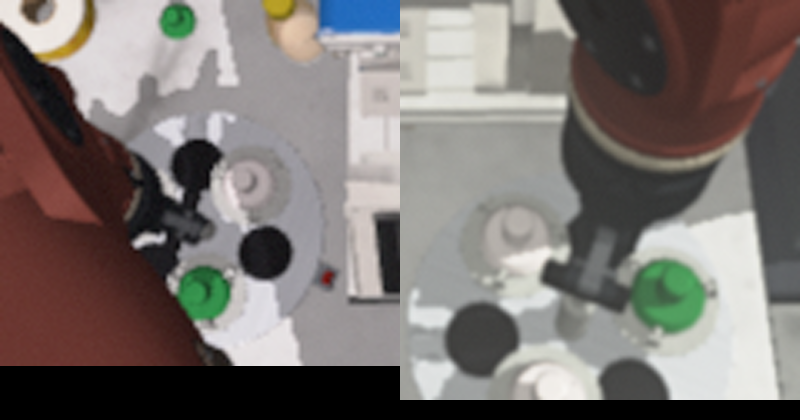

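The fingers stand over the bar, across its thickness, and are clear of the lids. I'll descend and grip.

Emit:
apply_moves --pt "0.008 0.005 0.2 0 0 0 130" --pt "0.008 0.005 0.4 0 0 0 130" --pt "0.008 0.005 0.5 0 0 0 130" --pt "0.008 0.005 0.605 0 0 0 130" --pt "0.008 0.005 0.605 0 0 0 130"

```text
t: 6.5
ee_pos: [497.8, 402.0, 128.8]
orientation: [-0.602, -3.082, 0.002]
force: [-0.4, -0.9, -0.0]
grip_width: 0.491
grip_force: 0.0
```

Emit:
apply_moves --pt "0 0 0 0 0 0 170" --pt "0 0 0 0 0 0 190" --pt "0 0 0 0 0 0 205" --pt "0 0 0 0 0 0 255" --pt "0 0 0 0 0 0 255" --pt "0 0 0 0 0 0 255"

```text
t: 7.25
ee_pos: [498.1, 402.1, 129.9]
orientation: [0.601, 3.083, -0.004]
force: [-4.2, -7.4, 10.2]
grip_width: 0.151
grip_force: 61.3
```

Emit:
apply_moves --pt "0 0 0 0 0 -0.05 255" --pt "0 0 0 0 0 -0.1 255" --pt "0 0 0 0 0 -0.15 255" --pt "0 0 0 0 0 -0.2 255"

```text
t: 7.75
ee_pos: [497.8, 401.1, 129.8]
orientation: [-0.109, -3.139, 0.006]
force: [-4.7, -13.4, 11.9]
grip_width: 0.152
grip_force: 61.8
```

Emit:
apply_moves --pt "0 -0.004 0 0 0 -0.07 255" --pt "0 -0.004 0 0 0 -0.14 255" --pt "0 -0.004 0 0 0 -0.21 255" --pt "0 -0.004 0 0 0 -0.28 255" --pt "0 -0.004 0 0 0 -0.35 255"

```text
t: 8.38
ee_pos: [498.2, 399.5, 129.9]
orientation: [0.748, -3.05, 0.009]
force: [-2.5, -17.3, 13.0]
grip_width: 0.154
grip_force: 61.8
```

Emit:
apply_moves --pt "0.003 -0.005 0 0 0 -0.04 255" --pt "0.003 -0.005 0 0 0 -0.08 255" --pt "0.003 -0.005 0 0 0 -0.118 255" --pt "0.003 -0.005 0 0 0 -0.118 255" --pt "0.003 -0.005 0 0 0 -0.118 255"

```text
t: 9.0
ee_pos: [498.5, 398.9, 129.9]
orientation: [1.022, -2.97, 0.007]
force: [-2.1, -13.8, 10.8]
grip_width: 0.15
grip_force: 61.5
```

Run:
```python
from h import *
s=ctrl.observe();print(s["ee_pos"],s["force"],s["ft_torque"])
y=R.from_rotvec(s["orientation"]).as_matrix();print(y.round(3),np.degrees(np.arctan2(y[1,1],y[0,1])))
```

```text
[498.50416439 398.94083411 129.86282119] [ -2.06642533 -13.81631719  10.79133937] [-2.57571487  0.25417199 -0.04933866]
[[-0.788 -0.616  0.001]
 [-0.616  0.788 -0.004]
 [ 0.002 -0.004 -1.   ]] 127.9922455306842
```

Torque about z is about zero at 128°, so it seems settled in the detent. I'll release, rise and check.

Emit:
apply_moves --pt "0 0 0 0 0 0 180" --pt "0 0 0 0 0 0 130" --pt "0 0 0 0 0 0 130" --pt "0 0 -0.2 0 0 0 130" --pt "0 0 -0.4 0 0 0 130" --pt "0 0 -0.6 0 0 0 130" --pt "0 0 -0.6 0 0 0 130"

```text
t: 9.88
ee_pos: [499.6, 402.6, 252.4]
orientation: [-1.023, 2.964, 0.002]
force: [0.6, -0.2, 0.3]
grip_width: 0.491
grip_force: 0.0
```

Run:
```python
from h import *
s=ctrl.observe();print(s["ee_pos"],s["force"],s["joint_pos"].round(2))
p=np.load("p.npy");M=R.from_euler("z",p[2]).as_matrix()
def w(l):return M@np.array(l)+[p[0],p[1],0]
out=[];an=range(0,360,6)
for n,(r0,r1,c0,c1) in dict(top=(150,260,130,250),side=(190,320,240,370)).items():
    k=400/(c1-c0);im=cv2.resize(ctrl.grab_frame(n)[r0:r1,c0:c1,::-1].copy(),(400,400*(r1-r0)//(c1-c0)),interpolation=cv2.INTER_CUBIC)
    for rr,z in((27,76),(11,120)):
        q=(proj(n,[w(np.add(pol(66,180,z),pol(rr,a,0))) for a in an])-[c0-.5,r0-.5])*k;cv2.polylines(im,[q.round().astype(int)],True,(0,0,255),1)
    out.append(cv2.copyMakeBorder(im,0,420-im.shape[0],0,0,0))
    d=ctrl.masks_of("lid_green",n)
    for e in d[:2]:print(n,e["bbox"],round(e["confidence"],2))
    m=proj(n,[w(np.add(pol(66,180,z),pol(rr,a,0))) for a in an for rr,z in((27,76),(11,120))]);print("exp",(m.min(0)+m.max(0))/2,np.ptp(m,0))
cv2.imwrite("pics/a2.png",np.hstack(out))
print(w(pol(66,180,76)))
```

```text
[499.60634864 402.61100867 252.36578738] [ 0.60168397 -0.21910336  0.27690971] [ 0.56  0.51  0.21  1.27  0.   -0.1 ]
top [207.5, 224.7, 14.4, 16.8] 0.58
top [181.6, 155.1, 12.4, 10.3] 0.44
exp [206.5663943  225.28528359] [16.52324533 16.64623963]
side [305.3, 266.4, 21.2, 18.9] 0.74
side [196.2, 317.5, 15.0, 19.3] 0.61
exp [305.99408539 263.2188769 ] [23.99087033 23.13255125]
[474.38038555 340.80649289  76.        ]
```

View pics/a2.png

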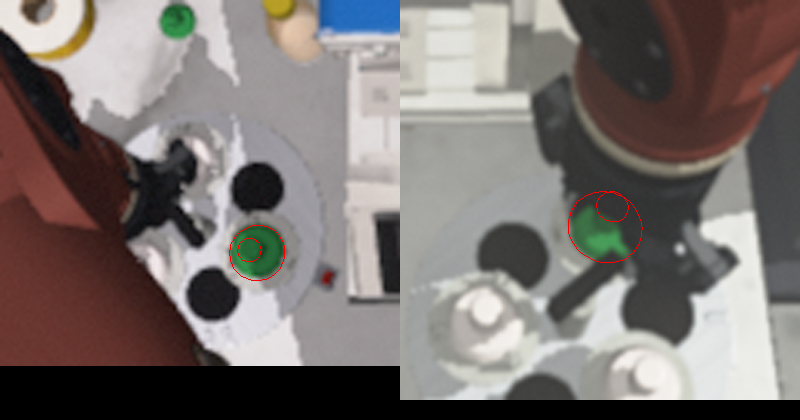

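The green lid now stands at the pointer in both views (top px (207,225)). Next I'll move over it with the fingers closing tangentially (tool y at 158°).

```bash
python3 -c "
from h import *
legs([(475.5,340,230,158),(475.5,340,100,158)])"
```

```text
(475.5, 340, 230, 158) [ 0.2756 -0.1726  0.0883] [ 0.0005 -0.0012 -0.3324]
(475.5, 340, 100, 158) [0.   0.   0.65] [0. 0. 0.]
```

Emit:
apply_moves --pt "0.1 -0.06 0 0 0 -0.1 130" --pt "0.2 -0.12 0.03 0 0 -0.2 130" --pt "0.276 -0.173 0.088 0 0 -0.332 130" --pt "0.276 -0.173 0.088 0 0 -0.332 130" --pt "0.276 -0.173 0.088 0 0 -0.332 130" --pt "0.276 -0.173 0.088 0 0 -0.332 130" --pt "0.276 -0.173 0.088 0 0 -0.332 130"

```text
t: 10.95
ee_pos: [476.2, 340.6, 231.3]
orientation: [-1.755, 2.606, 0.0]
force: [0.1, 0.1, 0.2]
grip_width: 0.49
grip_force: 0.0
```

Run:
```python
from h import *
s=ctrl.observe();print(s["ee_pos"])
out=[]
for n,(r0,r1,c0,c1) in dict(top=(160,270,150,270),side=(190,320,240,370)).items():
    im=cv2.resize(ctrl.grab_frame(n)[r0:r1,c0:c1,::-1].copy(),(400,400*(r1-r0)//(c1-c0)),interpolation=cv2.INTER_CUBIC)
    out.append(cv2.copyMakeBorder(im,0,420-im.shape[0],0,0,0))
cv2.imwrite("pics/a3.png",np.hstack(out))
legs([(475.5,340,100,158)])
```

```text
[476.23876491 340.63663789 231.34462197]
(475.5, 340, 100, 158) [0.0034 0.0024 0.6567] [-0.0001  0.0001 -0.0007]
```

View pics/a3.png

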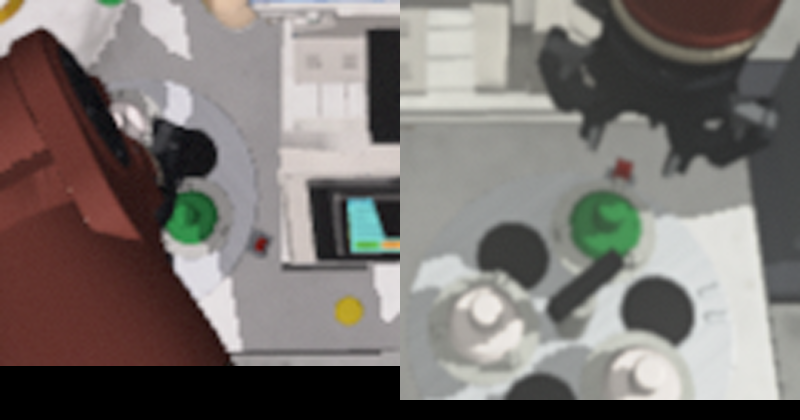

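The side view shows the open fingers straddling the line above the green lid. The lid at (605,225) is unobstructed, so I'll check its position numerically and step down.

Run:
```python
from h import *
f=ctrl.grab_frame("side")
hsv=cv2.cvtColor(f,cv2.COLOR_RGB2HSV);m=cv2.inRange(hsv,(45,90,40),(85,255,255));n,l,s,c=cv2.connectedComponentsWithStats(m)
q=[s[i] for i in range(1,n) if 280<c[i][0]<330 and 230<c[i][1]<290 and s[i][4]>40][0];print("obs",q)
an=np.radians(range(0,360,5))
def box(P):
    r=lambda rr,z:np.c_[P[0]+rr*np.cos(an),P[1]+rr*np.sin(an),0*an+z]
    m=proj("side",np.vstack([r(27,76),r(27,80),r(11,120)]));return np.r_[m.min(0),m.max(0)]
o=np.array([q[0]-.5,q[1]-.5,q[0]+q[2]-.5,q[1]+q[3]-.5]);print(o,box([475.5,340]))
print(least_squares(lambda P:box(P)-o,[475,340],diff_step=1e-3).x)
```

```text
obs [296 253  22  21 334]
[295.5 252.5 317.5 273.5] [293.48678192 250.71986382 317.72009361 274.44796729]
[473.55058197 340.85561291]
```

Emit:
apply_moves --pt "0.003 0.002 0.2 0 0 0 130" --pt "0.003 0.002 0.35 0 0 0 130" --pt "0.003 0.002 0.45 0 0 0 130" --pt "0.003 0.002 0.45 0 0 0 130"

```text
t: 11.6
ee_pos: [474.5, 339.3, 140.1]
orientation: [1.754, -2.603, -0.001]
force: [0.2, 0.1, 0.6]
grip_width: 0.489
grip_force: 0.0
```

Emit:
apply_moves --pt "0 0 0.08 0 0 0 130" --pt "0 0 0.15 0 0 0 130" --pt "0 0 0.2 0 0 0 130" --pt "0 0 0.2 0 0 0 130" --pt "0 0 0.2 0 0 0 130"

```text
t: 12.22
ee_pos: [475.7, 339.9, 101.6]
orientation: [-1.755, 2.605, -0.0]
force: [-0.7, 0.0, -0.2]
grip_width: 0.492
grip_force: 0.0
```

Emit:
apply_moves --pt "0 0 0 0 0 0 150" --pt "0 0 0 0 0 0 165" --pt "0 0 0 0 0 0 180" --pt "0 0 0 0 0 0 255" --pt "0 0 0 0 0 0 255" --pt "0 0 0 0 0 0 255"

```text
t: 12.98
ee_pos: [475.7, 339.7, 101.7]
orientation: [-1.755, 2.605, -0.0]
force: [-0.2, -2.0, 6.0]
grip_width: 0.236
grip_force: 59.1
```

Emit:
apply_moves --pt "0 0 -0.003 0 0 0 255" --pt "0 0 -0.006 0 0 0 255" --pt "0 0 -0.009 0 0 0 255" --pt "0 0 -0.012 0 0 0 255" --pt "0 0 -0.012 0 0 0 255"

```text
t: 13.6
ee_pos: [475.1, 339.5, 103.1]
orientation: [1.755, -2.604, -0.0]
force: [1.3, -0.2, -9.0]
grip_width: 0.236
grip_force: 59.0
```

Emit:
apply_moves --pt "0 0 -0.003 0 0 0 255" --pt "0 0 -0.006 0 0 0 255" --pt "0 0 -0.009 0 0 0 255" --pt "0 0 -0.009 0 0 0 255"

```text
t: 14.1
ee_pos: [475.4, 340.0, 105.8]
orientation: [-1.756, 2.605, 0.001]
force: [-1.6, 0.1, -6.4]
grip_width: 0.236
grip_force: 60.1
```

Emit:
apply_moves --pt "0 0 -0.004 0 0 0 255" --pt "0 0 -0.008 0 0 0 255" --pt "0 0 -0.012 0 0 0 255" --pt "0 0 -0.016 0 0 0 255" --pt "0 0 -0.02 0 0 0 255" --pt "0 0 -0.02 0 0 0 255"

```text
t: 14.85
ee_pos: [476.1, 339.9, 110.4]
orientation: [-1.755, 2.604, -0.001]
force: [-0.8, -1.6, 4.1]
grip_width: 0.231
grip_force: 61.1
```

Run:
```python
from h import *
s=ctrl.observe();print(s["ee_pos"],s["force"],s["ft_torque"],s["grip_width"])
f=ctrl.grab_frame("side");t=ctrl.grab_frame("top")
a=cv2.resize(f[225:305,265:345,::-1],(400,400),interpolation=cv2.INTER_CUBIC);b=cv2.resize(t[185:265,160:240,::-1],(400,400),interpolation=cv2.INTER_CUBIC)
cv2.imwrite("pics/a4.png",np.hstack([a,b]))
```

```text
[476.05430155 339.9314153  110.4075923 ] [-0.76286819 -1.56118344  4.09952443] [-0.23140915  0.20276485  0.01517427] 0.23148896476687575
```

View pics/a4.png

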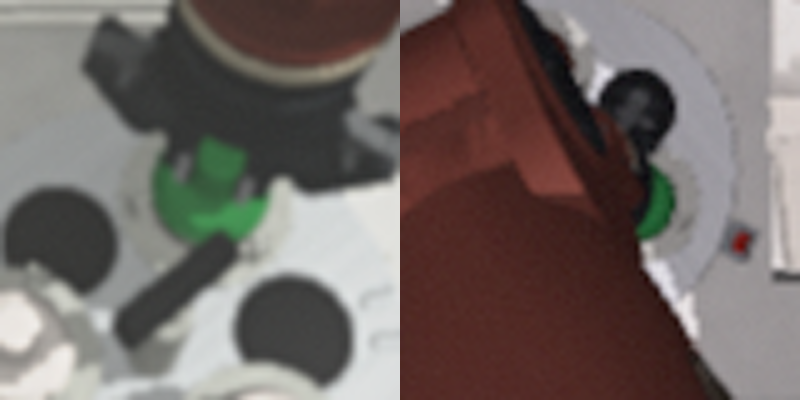

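The side crop shows the lid knob between the pads, with the rim unobstructed at (210,200). I'll continue slowly until clear of the clips.

Emit:
apply_moves --pt "0 0 -0.005 0 0 0 255" --pt "0 0 -0.01 0 0 0 255" --pt "0 0 -0.015 0 0 0 255" --pt "0 0 -0.02 0 0 0 255" --pt "0 0 -0.025 0 0 0 255" --pt "0 0 -0.03 0 0 0 255" --pt "0 0 -0.035 0 0 0 255" --pt "0 0 -0.04 0 0 0 255" --pt "0 0 -0.045 0 0 0 255" --pt "0 0 -0.05 0 0 0 255" --pt "0 0 -0.055 0 0 0 255" --pt "0 0 -0.055 0 0 0 255"

```text
t: 16.45
ee_pos: [475.5, 339.8, 120.6]
orientation: [-1.756, 2.605, 0.0]
force: [-0.2, 0.1, -1.0]
grip_width: 0.232
grip_force: 60.6
```

Run:
```python
from h import *
s=ctrl.observe();print(s["ee_pos"],s["force"],s["ft_torque"],s["grip_width"])
f=ctrl.grab_frame("side")
hsv=cv2.cvtColor(f,cv2.COLOR_RGB2HSV);m=cv2.inRange(hsv,(45,90,40),(85,255,255));n,l,st,c=cv2.connectedComponentsWithStats(m)
for i in range(1,n):
    if 280<c[i][0]<330 and 210<c[i][1]<290 and st[i][4]>10:print("obs",st[i])
an=np.radians(range(0,360,5));P=s["ee_pos"]
for h in(0,10,15,20,25):
    r=lambda rr,z:np.c_[474.5+rr*np.cos(an),340.4+rr*np.sin(an),0*an+z+h]
    q=proj("side",np.vstack([r(27,76),r(27,80)]));k=proj("side",r(11,120));print(h,q.min(0),q.max(0),k.min(0))
cv2.imwrite("pics/a5.png",cv2.resize(f[215:305,255:345,::-1],(600,600),interpolation=cv2.INTER_CUBIC))
```

```text
[475.54669756 339.79823384 120.61804308] [-0.23156388  0.13872346 -1.02415029] [-0.05946125 -0.04094663 -0.04284456] 0.23219403404447547
obs [297 251  22  21 252]
0 [293.93973842 250.88274144] [318.18099304 274.62026043] [303.20207467 251.46918089]
10 [294.34346829 249.33919581] [318.83284862 273.27854555] [303.72246632 249.85266398]
15 [294.54839801 248.55582276] [319.16375549 272.59733448] [303.9867994  249.03163091]
20 [294.7554125  247.76456046] [319.4980497  271.90907822] [304.25394942 248.20190101]
25 [294.96454373 246.96528913] [319.83578354 271.2136669 ] [304.52396167 247.36333535]
```

View pics/a5.png

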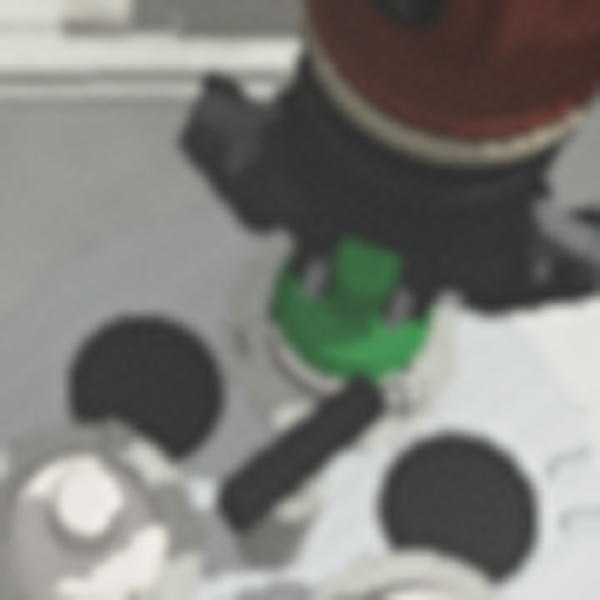

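The lid is free: 1 N of weight, with the pot's mouth visible beneath its rim at (320,375), and it looks level. It is open by about 19 mm, so I'll add 1 mm and settle.

Emit:
apply_moves --pt "0 0 -0.003 0 0 0 255" --pt "0 0 -0.006 0 0 0 255" --pt "0 0 -0.006 0 0 0 255" --pt "0 0 -0.006 0 0 0 255" --pt "0 0 -0.006 0 0 0 255" --pt "0 0 -0.006 0 0 0 255"

```text
t: 17.25
ee_pos: [475.5, 339.7, 121.7]
orientation: [1.756, -2.605, 0.0]
force: [-0.7, -0.4, -1.3]
grip_width: 0.236
grip_force: 60.6
```

```bash
python3 -c "
from plant import ctrl
s=ctrl.observe();print(s['ee_pos'],s['force'],s['grip_force'],s['qd'].round(3));print(ctrl.finish_job())"
```

```text
[475.4660803  339.72930447 121.67967954] [-0.70963438 -0.36421517 -1.27325396] 60.62710603204323 [-0.001  0.002  0.001  0.    -0.001  0.001]
the job is handed in; nothing more can be done
None
```

I handed the job in after about 17 s with the green-lidded pot at the red pointer and its seal released; the lid is held, level by eye, about 20 mm above the pot (gripper rise, not measured on the lid), and I did not touch the white lids, bottle or screwdriver.

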